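Close the thread tub with the lid that fits

TASK

The white tub of sewing thread stands open. Of the three red lids, find the one that fits its mouth and press it on until it snaps fully home, level on the rim; leave the other two lids lying on the counter.

Things in the scene. Friction and masses are not known exactly. Their poses are not given: they have to be found in the camera images.
- tub: open round white tub fixed to the counter, 80 mm high, 94 mm across its rim, mouth 82 mm inside, with three spools 56 mm high in it. Four sprung catches, 4 mm below the rim's top, stand in to a 74 mm circle and give way; pressing the fitting lid past them takes about 3 N, then it draws itself down. With that lid home, its origin is 60 mm above the tub's. Origin: centre of the underside; z up.
- lid_a: red press-on lid, brim 76 mm across, plug 57 mm: too small for the tub. Otherwise shaped like lid_b: same heights, same knob. Origin: centre of the plug's underside; z points up, through the knob.
- lid_b: red press-on lid that fits, 60 g, plug down. From the origin (centre of the plug's underside, z up through the knob): plug 0 to 20 mm, 62 mm across below, 77 mm at its bead, grooved above; brim 20 to 25 mm, 96 mm across; round knob 25 to 55 mm, 28 mm across. Unpressed it stays some 9 mm above home; home, its brim lies on the rim.
- lid_c: red press-on lid, brim 118 mm across, plug 99 mm tapering to 84 mm: too large for the tub. Otherwise shaped like lid_b: same heights, same knob. Origin: centre of the plug's underside; z points up, through the knob.
Mind the look-alikes: they are no part of the job. What is shaped like the lid_a but green or pink is not meant.

How it is judged (in metres and radians):
At the end, for the whole second after the job is handed in: The fitting lid is on the tub, centred within 10 mm, level within 4 degrees, pressed home so that its brim lies within 3.5 mm of the rim, and at rest; the other two lids lie on the counter, off the tub (horizontal distance between lid_b and tub below 0.01 m and z of lid_b in the frame of tub between 0.055 and 0.0635 m and angle between lid_b's own z axis and vertical below 0.07 rad and linear speed of lid_b below 0.02 m/s and horizontal distance between each of lid_a, lid_c and tub above 0.07 m and height (world z) of lid_a between -0.02 and 0.06 m and height (world z) of lid_c between -0.02 and 0.06 m); the robot touches nothing.
It also fails if it takes over 35 s, if anything falls off the work surface, if the arm or the gripper's body presses on something with over 40 N, if the wrist force passes 120 N, or if a joint passes its speed limit or range.

ROBOT

A 7-joint arm with a two-finger parallel gripper is mounted at the origin on a cart in front of the work surface, level with it; the furniture and walls round the work are solid. World frame = base frame: x ahead of the robot, y to its left, z up, the work surface at z = 0. Lengths are in mm, angles in degrees, forces in N, time in s.
With the tool pointing down it reaches from about 400 to 850 mm from the base axis. Payload 4.4 kg.
Tool frame: the origin (TCP) lies between the finger pads; the fingertips stand 14 mm ahead of it and the grasp point (between the pads) lies 5 mm behind it; z points along the fingers, y is the line along which they close (so a half turn about z gives the same grasp; the last joint's range is limited). The gripper opens to 94 mm and grips with 3 to 60 N. Pads are 16 mm wide; open, the fingers measure 119 mm over their backs; the gripper's body (75 mm by 177 mm) begins 78 mm behind the grasp point.
Start: joints at [66.36, 36.005, 2.206, 86.941, -1.547, 57.084, -1.146], TCP at [220.957, -611.307, 219.478] pointing down, gripper open.
Joint ranges: [-175.42, 175.42], [-21.48, 121.26], [-71.46, 75.88], [10.55, 141.38], [-63.04, 243.04], [13.31, 113.54], [-168.57, 168.57]. Speed limits (degrees/s): [147.25, 147.25, 180, 180, 180, 180, 180].

INTERFACE

Orientations are given as a 3x3 rotation matrix whose columns are the frame's x, y, z axes.
In Python, from station import r gives the robot as it stands.
- The arm moves only by the shell command python3 -m inch 'ROWS' [OPENING]. ROWS is JSON, a list of rows, each a list of 6 numbers: the shift along the tool's x, y, z in cm, then the turn, a rotation vector about the tool's x, y, z in degrees. A call has 1 to 20 rows; each row shifts and turns the commanded pose from where the row before left it, along the tool's axes as they then stand; what a row does not reach is not made up. A row lasts 1/12 s, in which the tool goes at most 41.7 mm and 7.16 degrees, less where a joint would pass 70% of its speed; a pose out of reach is approached as far as the arm can. A call with a gripper value outside its range is refused whole. OPENING is the closure, from -1 (fully open) to 1 (shut), set as the call begins (- or left out, the last holds). The fingers move at their own pace and stop on an object; the grip force is fixed at half the most. Time passes only in rows, so rows that do not move let the fingers close. It gives the time, the measured TCP pose, the force, the opening and the grip force at its end, in the units of the state.
- r.read_state(): the state, without advancing time (a new reading comes with each control period).
- r.snapshot(name): name is "side" or "top"; returns a dict with "image" (400x640x3 uint8, blue, green, red), "fov_y" (degrees; the focal length in pixels is half the picture's height over the tangent of half this angle, whatever the lens; pixels are square), "cx", "cy" (the principal point, pixels), "k1" (the pictures are not rectified: a ray, as slopes to the right and down, at radius r is drawn at 1 + k1 r^2 times it, then the intrinsics apply), "world_from_camera" (4x4, takes a point from camera to world coordinates). Camera axes: x right, y up, looking along -z (the intrinsics and any distortion apply to the point x, -y, -z); pixel columns grow to the right and rows downward; lengths in mm; the calibration is good to about 2 mm. A picture is of the moment at which its call begins. There is no depth.
- r.hand_in(): hands the job in; it is judged then, once.
The state is a dict: "clock": time; "qpos": joint angles; "joint_vel": joint speeds; "joint_torque": joint torques, N m; "eef_pos": TCP position; "eef_rot": TCP orientation; "force": force on the tool from outside, world axes, zero at the start; "wrist_torque": the same for the moment, N m; "finger_gap": finger opening in mm; "gripper_force": force on a finger pad.
Only numpy, scipy, OpenCV 4.12 (cv2) and the standard library are available. Lean on these libraries where they do the work, as an engineer would, in place of code of your own. Each camera call takes 0.05 s, during which the arm holds its last target. There are 200 camera calls.

## Working session

There is one attempt and no reset: what is moved stays moved. The work goes in short steps, Python scripts to look and compute and a shell command to move; the robot and the scene stay as the last step left them, time stands still between calls to the robot, and variables do not carry over. Pictures are saved under pics/ and viewed, at most 10 in all, crops included, and the job is handed in when it is done.

```bash
mkdir -p pics; python3 - <<'E'
from station import r
import cv2
s=r.read_state()
print(s['clock'],s['eef_pos'],s['eef_rot'],s['finger_gap'])
for n in('side','top'):
    d=r.snapshot(n); cv2.imwrite(f'pics/{n}0.png',d['image'])
    print(n,d['fov_y'],d['cx'],d['cy'],d['k1'],d['world_from_camera'])
E
```

```text
0.0 [ 220.75035298 -610.69082876  218.5655057 ] [[ 9.40438675e-01  3.39962700e-01 -6.78515296e-04]
 [ 3.39963374e-01 -9.40437060e-01  1.74343279e-03]
 [-4.53988114e-05 -1.87026197e-03 -9.99998250e-01]] 94.02272834962767
side 49.54626558463421 319.65115927332187 194.65078601971123 -0.08329041072275474 [[ 9.63889141e-01  1.37232589e-01 -2.28221253e-01  2.29403333e+02]
 [-2.65562220e-01  5.59244040e-01 -7.85317013e-01 -1.29726721e+03]
 [ 1.98602886e-02  8.17565484e-01  5.75493048e-01  8.93852392e+02]
 [ 0.00000000e+00  0.00000000e+00  0.00000000e+00  1.00000000e+00]]
top 47.31469691368794 326.89998218087754 199.1635479910262 -0.12580230565939682 [[ 1.92338402e-02  9.90952198e-01 -1.32829972e-01  3.66659197e+02]
 [-9.99798339e-01  1.98302912e-02  3.16878147e-03 -1.59213022e+02]
 [ 5.77416800e-03  1.32742238e-01  9.91133774e-01  1.30158118e+03]
 [ 0.00000000e+00  0.00000000e+00  0.00000000e+00  1.00000000e+00]]
```

View pics/side0.png

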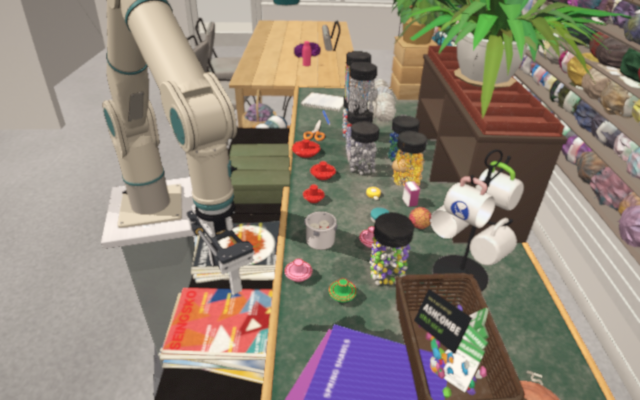

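View pics/top0.png

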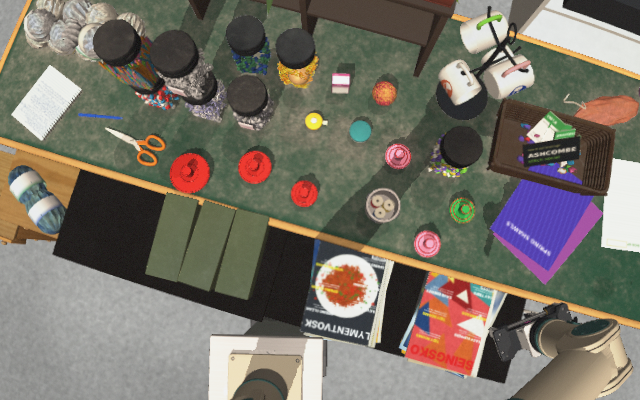

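Candidates in top view are red discs at (190,172) large, (255,166) medium and (304,192) small. The pink ones at (398,155) and (427,242) and the green one at (462,209) are not meant. The tub is at (382,205), and in the side view at (321,231). Side view lids: (307,149), (323,171), (313,194). The medium one should be lid_b, which I'll confirm by measuring.

```bash
cat > h.py <<'E'
import numpy as np, cv2
from station import r
def K(d):
    f=200/np.tan(np.radians(d['fov_y']/2)); return np.array([[f,0,d['cx']],[0,f,d['cy']],[0,0,1.]])
def ray(d,px):
    px=np.array(px,float).reshape(-1,1,2)
    u=cv2.undistortPoints(px,K(d),np.array([d['k1'],0,0,0]))[:,0]
    M=d['world_from_camera']; v=np.c_[u[:,0],-u[:,1],-np.ones(len(u))]@M[:3,:3].T
    return M[:3,3],v/np.linalg.norm(v,axis=1)[:,None]
def plane(d,px,z):
    o,v=ray(d,px); return (o+v*((z-o[2])/v[:,2])[:,None])[:,:2]
def tri(d1,p1,d2,p2):
    o1,a=ray(d1,p1);o2,b=ray(d2,p2);a=a[0];b=b[0]
    t=np.linalg.lstsq(np.c_[a,-b],o2-o1,rcond=None)[0]
    x=o1+a*t[0];y=o2+b*t[1];return (x+y)/2,np.linalg.norm(x-y)
def proj(d,P):
    M=np.linalg.inv(d['world_from_camera']);c=np.atleast_2d(P)@M[:3,:3].T+M[:3,3]
    c=c*[1,-1,-1]
    return cv2.projectPoints(c,np.zeros(3),np.zeros(3),K(d),np.array([d['k1'],0,0,0]))[0][:,0]
def red(d):
    h=cv2.cvtColor(d['image'],cv2.COLOR_BGR2HSV)
    return (((h[...,0]<8)|(h[...,0]>172))&(h[...,1]>190)&(h[...,2]>60)).astype(np.uint8)
E
python3 - <<'E'
from h import *
T=r.snapshot('top');S=r.snapshot('side')
for d,n in((T,'top'),(S,'side')):
    k,lab,st,c=cv2.connectedComponentsWithStats(red(d))
    for i in range(1,k):
        if 60<st[i,4]<4000 and (st[i,0]<345):
            p=np.argwhere(lab==i)[:,::-1]
            w=plane(d,p.astype(float),22).astype(np.float32)
            (x,y),R=cv2.minEnclosingCircle(w); print(n,c[i].round(1),st[i],'circ',round(x),round(y),round(R,1))
a=cv2.resize(T['image'][130:230,150:420],None,fx=2.9,fy=2.9,interpolation=cv2.INTER_CUBIC)
b=cv2.resize(S['image'][130:255,270:370],None,fx=2.3,fy=2.3,interpolation=cv2.INTER_CUBIC)
o=np.zeros((590,790,3),np.uint8);o[:a.shape[0],:a.shape[1]]=a;o[295:295+b.shape[0],:b.shape[1]]=b
cv2.imwrite('pics/crop.png',o)
E
```

```text
top [254.4 166.5] [239 151  32  32 785] circ 628 46 46.8
top [189.1 172.6] [ 170  153   39   40 1183] circ 608 235 58.1
top [303.8 193.1] [292 181  25  25 468] circ 554 -98 36.5
side [306.  148.1] [293 140  26  17 291] circ 608 231 68.7
side [322.5 170.8] [312 163  23  16 239] circ 626 45 55.0
side [313.6 194.2] [304 186  19  16 191] circ 555 -95 46.7
side [187.6 307.3] [182 301  11  12  71] circ 113 -507 19.3
side [182.9 318.8] [178 315  11  10  61] circ 102 -546 15.7
side [176.6 341.9] [170 335  13  13  78] circ 85 -608 19.5
```

View pics/crop.png

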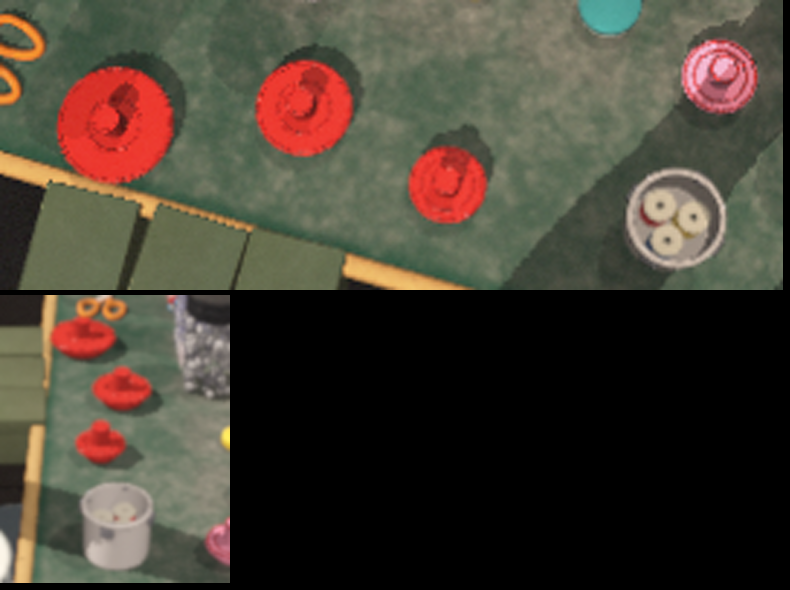

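The crop shows three plain red lids with knobs. Measured brims are about 116, 94 and 73 mm, so the medium one at top (254,166), side (323,171) is lid_b (96 mm). Next I'll refine its pose, the tub's, and the heights from both views.

```bash
cat > fit.py <<'E'
from h import *
from scipy.optimize import least_squares
t=np.linspace(0,2*np.pi,120)
circ=lambda R,z:np.c_[R*np.cos(t),R*np.sin(t),0*t+z]
LID=np.vstack([circ(48,25),circ(48,20),circ(14,55),circ(14,27),circ(31,0)])
RIM=circ(47,80)
def box(m): # pixel-edge bbox, in pixel-centre coords
    x,y,w,h=cv2.boundingRect(m); return np.array([x-.5,y-.5,x+w-.5,y+h-.5])
def blob(m,p):
    k,lab=cv2.connectedComponents(m.astype(np.uint8)); return (lab==lab[p[1],p[0]]).astype(np.uint8)
def fit(views,model,x0,off=0):
    def f(p):
        o=[]
        for d,b,w in views:
            q=proj(d,model+p); o+=list((np.r_[q.min(0),q.max(0)]-b)*w)
        return o
    s=least_squares(f,x0); return s.x,s.fun.round(1)
E
python3 - <<'E'
from fit import *
T=r.snapshot('top');S=r.snapshot('side')
v=[(T,box(blob(red(T),(246,170))),1),(S,box(blob(red(S),(320,173))),1)]
print('lid',*fit(v,LID,[628,46,0]))
print('lid top only, side only',fit(v[:1],LID,[628,46,0])[0],fit(v[1:],LID,[628,46,0])[0])
print('knob tri',tri(T,(254.5,164.8),S,(323,165)))
def gray(d,p,R):
    h=cv2.cvtColor(d['image'],cv2.COLOR_BGR2HSV); m=((h[...,1]<60)&(h[...,2]>95)).astype(np.uint8)
    z=np.zeros_like(m);cv2.circle(z,p,R,1,-1);m&=z
    k,l,st,_=cv2.connectedComponentsWithStats(m);return (l==1+st[1:,4].argmax()).astype(np.uint8)
bt=box(gray(T,(383,205),24));bs=box(gray(S,(321,231),26));print(bt,bs)
vt=[(T,bt,1),(S,bs,np.array([1,1,1,0]))]
x,f=fit(vt,RIM,[530,-230,0]);print('tub',x,f)
print('rim tri',tri(T,(383.4,205.2),S,(320.9,219)))
for dz,px,d in ((0,bt,T),):print(plane(d,[[(px[0]+px[2])/2,(px[1]+px[3])/2]],80))
E
```

```text
lid [621.72610395  14.64344472 -53.42595424] [  12.8    6.    13.2    7.1  310.5  177.7 -304.2 -203.6]
lid top only, side only [645.85567898  58.23454473 -77.60075973] [  210.27420123 -1362.97366535   907.38434659]
knob tri (array([628.47115607,  41.91554661,  47.19403291]), np.float64(0.8017304645300141))
[365.5 187.5 407.5 229.5] [297.5 204.5 347.5 257.5]
tub [ 512.34049024 -323.31674574   30.4068687 ] [  4.3   0.5  -2.2  -6.1   5.7  -0.  -12.5  -0. ]
rim tri (array([ 518.3776427 , -315.91144706,   84.15852136]), np.float64(3.860508062510331))
[[ 508.16157989 -324.51709058]]
```

```bash
python3 - <<'E'
from fit import *
T=r.snapshot('top');S=r.snapshot('side')
def comp(m,p):
    k,l,st,c=cv2.connectedComponentsWithStats(m); i=1+np.argmin(np.hypot(*(c[1:]-p).T)+1000*(st[1:,4]<60)); return (l==i).astype(np.uint8)
v=[(T,box(comp(red(T),(254,166))),1),(S,box(comp(red(S),(322,171))),1)]
print('lid',*fit(v,LID,[628,46,0]))
print('lid@z0 top/side',[fit([a],LID[:],[628,46,0])[0] for a in v])
a=cv2.resize(T['image'][180:232,358:410],(520,520)[:2],interpolation=cv2.INTER_NEAREST)[:, :390] if 0 else cv2.resize(T['image'][180:232,358:410],None,fx=7.5,fy=7.5,interpolation=cv2.INTER_NEAREST)
b=cv2.resize(S['image'][204:256,295:347],None,fx=7.5,fy=7.5,interpolation=cv2.INTER_NEAREST)
cv2.imwrite('pics/tub.png',np.hstack([a,b]))
E
```

```text
lid [629.75745468  46.40988807  -2.99207391] [-0.8 -0.8  0.7  0.3 -1.4 -1.1  0.9  1.5]
lid@z0 top/side [array([640.0594121 ,  54.84059445, -56.83247261]), array([ 679.02742776,  207.81969298, -107.27867272])]
```

View pics/tub.png

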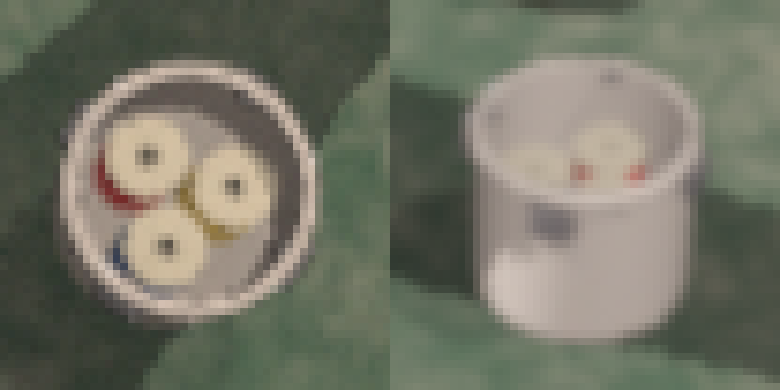

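The left half shows the rim's outer edge over columns 60–318 and rows 60–320. The right half (side view) shows it over columns 465–703 and rows 55–206. I'll fit the rim to these.

```bash
python3 - <<'E'
from fit import *
T=r.snapshot('top');S=r.snapshot('side')
bt=np.array([358+60/7.5,180+60/7.5,358+318/7.5,180+320/7.5])-.5
bs=np.array([295+75/7.5,204+55/7.5,295+313/7.5,204+206/7.5])-.5
print(bt,bs)
print('tub',*fit([(T,bt,1),(S,bs,1)],RIM,[530,-230,0]))
f=lambda d,b:least_squares(lambda p:(lambda q:np.r_[q.min(0),q.max(0)]-b)(proj(d,RIM+[p[0],p[1],0])),[515,-240]).x
print(f(T,bt),f(S,bs))
s=r.read_state();print(s['clock'],s['eef_pos'],s['force'])
E
```

```text
[365.5        187.5        399.9        222.16666667] [304.5        210.83333333 336.23333333 230.96666667]
tub [ 518.80015236 -314.72532162   -2.74230599] [-0.   0.   0.1 -0.2  0.2  0.4 -0.4 -0.3]
[ 518.1694905  -314.26684239] [ 518.17985773 -318.16430912]
0.5 [ 220.93248698 -611.26874673  219.44605307] [ 0.23000828 -0.01505763  0.11707023]
```

lid_b stands at about (629.5, 46) and the tub at (518.3, -315.5), both on the counter (z within 3 mm). Next I'll move above lid_b.

```bash
python3 -m inch '[[3.03,-2.4,0,0,0,0],[3.03,-2.4,0,0,0,0],[3.03,-2.4,0,0,0,0],[3.03,-2.4,0,0,0,0],[3.03,-2.4,0,0,0,0],[3.03,-2.4,0,0,0,0],[3.03,-2.4,0,0,0,0],[3.03,-2.4,0,0,0,0],[3.03,-2.4,0,0,0,0],[3.03,-2.4,0,0,0,0],[3.03,-2.4,0,0,0,0],[3.03,-2.4,0,0,0,0],[3.03,-2.4,0,0,0,0],[3.03,-2.4,0,0,0,0],[3.03,-2.4,0,0,0,0],[3.03,-2.4,0,0,0,0],[3.03,-2.4,0,0,0,0],[3.03,-2.4,0,0,0,0],[3.03,-2.4,0,0,0,0],[3.03,-2.4,0,0,0,0]]' -1
cat > go.py <<'E'
import sys,numpy as np
from station import r
s=r.read_state();R=np.array(s['eef_rot']);t=np.array([float(a) for a in sys.argv[1:4]])
print(s['clock'],np.round(s['eef_pos'],1),'tool cm',np.round(R.T@(t-s['eef_pos'])/10,2),'tilt',R[:,2].round(4),'F',np.round(s['force'],1),s['finger_gap'],s['gripper_force'])
E
python3 go.py 629.5 46 150
```

```text
clock: 2.17
eef_pos: [628.5, 47.9, 219.7]
eef_rot: [[0.94, 0.34, 0.0], [0.34, -0.94, -0.0], [0.0, 0.0, -1.0]]
force: [0.5, 0.1, 0.0]
finger_gap: 93.9
gripper_force: 0.0
2.1667 [628.5  47.9 219.7] tool cm [0.02 0.21 6.97] tilt [ 4.e-04 -1.e-04 -1.e+00] F [0.5 0.1 0. ] 93.91744509717023 0.0
```

```bash
python3 -m inch '[[0.02,0.2,3.5,0,0,0],[0,0,3.5,0,0,0],[0,0,3.5,0,0,0],[0,0,3,0,0,0],[0,0,2,0,0,0],[0,0,1.2,0,0,0],[0,0,0.6,0,0,0],[0,0,0,0,0,0],[0,0,0,0,0,0]]' -1; python3 go.py 629.5 46 44
python3 - <<'E'
from h import *
T=r.snapshot('top');S=r.snapshot('side')
a=cv2.resize(T['image'][130:200,220:290],(395,395),interpolation=cv2.INTER_CUBIC);b=cv2.resize(S['image'][135:205,288:358],(395,395),interpolation=cv2.INTER_CUBIC)
cv2.imwrite('pics/pre.png',np.hstack([a,b]))
E
```

```text
clock: 2.92
eef_pos: [629.5, 44.3, 47.5]
eef_rot: [[0.94, 0.34, 0.002], [0.34, -0.94, 0.0], [0.002, 0.0, -1.0]]
force: [0.2, -1.0, 0.2]
finger_gap: 94.0
gripper_force: 0.0
2.9167 [629.5  44.3  47.5] tool cm [ 0.06 -0.16  0.35] tilt [ 1.7e-03  2.0e-04 -1.0e+00] F [ 0.2 -1.   0.2] 93.99933995125446 0.0
```

View pics/pre.png

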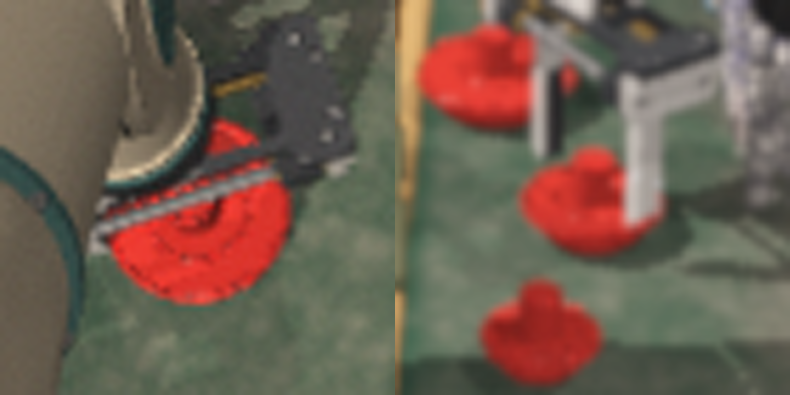

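The picture shows the open fingers, tips at (545,155) and (642,222), straddling the medium lid's knob at (595,175). I'll lower slightly and close.

```bash
python3 -m inch '[[0.05,-0.1,0.3,0,0,0],[0,0,0,0,0,0],[0,0,0,0,0,0]]' -1; python3 -m inch '[[0,0,0,0,0,0],[0,0,0,0,0,0],[0,0,0,0,0,0],[0,0,0,0,0,0],[0,0,0,0,0,0],[0,0,0,0,0,0],[0,0,0,0,0,0],[0,0,0,0,0,0],[0,0,0,0,0,0],[0,0,0,0,0,0]]' 1; python3 -m inch '[[0,0,-0.5,0,0,0],[0,0,-1.5,0,0,0],[0,0,-3,0,0,0],[0,0,-4,0,0,0],[0,0,-4,0,0,0],[0,0,-2,0,0,0],[0,0,0,0,0,0],[0,0,0,0,0,0]]'; python3 go.py 518.3 -315.5 190
```

```text
clock: 3.27
eef_pos: [629.0, 45.6, 44.0]
eef_rot: [[0.94, 0.34, 0.001], [0.34, -0.94, 0.0], [0.001, 0.0, -1.0]]
force: [-0.2, -0.1, 0.1]
finger_gap: 94.1
gripper_force: 0.0
clock: 4.1
eef_pos: [628.7, 45.4, 43.5]
eef_rot: [[0.94, 0.34, 0.0], [0.34, -0.94, 0.0], [0.0, -0.0, -1.0]]
force: [-0.1, 0.2, -0.4]
finger_gap: 31.0
gripper_force: 0.0
clock: 4.77
eef_pos: [629.4, 45.5, 195.0]
eef_rot: [[0.94, 0.34, 0.003], [0.34, -0.94, 0.0], [0.003, 0.001, -1.0]]
force: [-0.5, -0.5, -1.0]
finger_gap: 27.1
gripper_force: 30.0
4.7667 [629.4  45.5 195. ] tool cm [-22.71  30.17   0.46] tilt [ 2.8e-03  3.0e-04 -1.0e+00] F [-0.5 -0.5 -1. ] 27.07413722905406 29.999543099402217
```

```bash
python3 -m inch '[[-0.9,1.2,0,0,0,0],[-1.6,2.1,0,0,0,0],[-1.9,2.5,0,0,0,0],[-1.9,2.5,0,0,0,0],[-1.9,2.5,0,0,0,0],[-1.9,2.5,0,0,0,0],[-1.9,2.5,0,0,0,0],[-1.9,2.5,0,0,0,0],[-1.9,2.5,0,0,0,0],[-1.9,2.5,0,0,0,0],[-1.9,2.6,0,0,0,0],[-1.6,2.2,0,0,0,0],[-1.0,1.4,0,0,0,0],[-0.51,0.67,0,0,0,0],[0,0,0,0,0,0],[0,0,0,0,0,0],[0,0,0,0,0,0]]'; python3 go.py 518.3 -315.5 150
python3 - <<'E'
from h import *
T=r.snapshot('top');S=r.snapshot('side')
a=cv2.resize(T['image'][165:245,345:425],(395,395),interpolation=cv2.INTER_CUBIC);b=cv2.resize(S['image'][160:260,270:370],(395,395),interpolation=cv2.INTER_CUBIC)
cv2.imwrite('pics/over.png',np.hstack([a,b]))
E
```

```text
clock: 6.18
eef_pos: [518.0, -313.5, 192.8]
eef_rot: [[0.94, 0.342, -0.001], [0.342, -0.94, 0.002], [-0.0, -0.002, -1.0]]
force: [-0.5, -0.4, -0.5]
finger_gap: 27.3
gripper_force: 30.0
6.1833 [ 518.  -313.5  192.8] tool cm [-0.04  0.21  4.28] tilt [-8.e-04  2.e-03 -1.e+00] F [-0.5 -0.4 -0.5] 27.320364039336173 29.999668454474886
```

View pics/over.png

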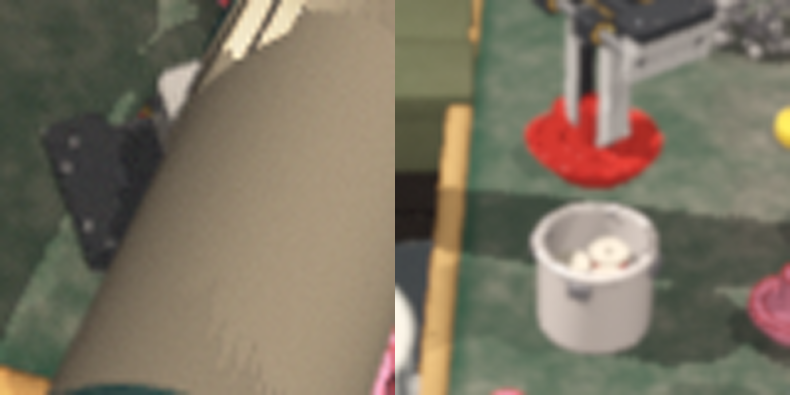

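The lid is held by its knob with its brim at (525–663, ~140), apparently level above the tub rim (531–658, ~240). I'll check how it sits in the grip.

```bash
python3 - <<'E'
from fit import *
S=r.snapshot('side')
k,l,st,c=cv2.connectedComponentsWithStats(red(S))
for i in range(1,k):
    if abs(c[i]-[320,195]).max()<30 and st[i,4]>100:
        m=(l==i); print(c[i],st[i])
        p=np.argwhere(m)[:,::-1]
        (x0,y0),(w,h),_=None or ((p[:,0].min(),p[:,1].min()),(0,0),0)
        # per-column lower edge (visible front brim)
        obs={x:p[p[:,0]==x][:,1].max()+.5 for x in range(p[:,0].min()+2,p[:,0].max()-1)}
        L,Rt=p[:,0].min()-.5,p[:,0].max()+.5
        from scipy.spatial.transform import Rotation as Ro
        brim=np.vstack([circ(48,25),circ(48,20),circ(31,0)])
        def f(q,full=True):
            P=brim@Ro.from_rotvec([q[3],q[4],0]).as_matrix().T+q[:3]
            h=cv2.convexHull(proj(S,P).astype(np.float32))[:,0]
            e=[h[:,0].min()-L,h[:,0].max()-Rt]
            lo=[]
            hh=np.vstack([h,h[:1]])
            for x,y in obs.items():
                ys=[a[1]+(x-a[0])*(b[1]-a[1])/(b[0]-a[0]) for a,b in zip(hh,hh[1:]) if (a[0]-x)*(b[0]-x)<0]
                lo.append(max(ys)-y)
            return np.array(e+lo)
        s=r.read_state()['eef_pos']
        for hgt in(43.5,40,36):
            g=least_squares(lambda q:np.r_[f(np.r_[q[:2],s[2]-hgt,0,0])],[518,-313]);print(hgt,g.x-s[:2],np.sqrt(np.mean(g.fun**2)))
        z=s[2]-43.5
        g=least_squares(lambda q:np.r_[f(np.r_[s[:2],z+q[2],q[:2]])],[0,0,0]);print('tilt deg',np.degrees(g.x[:2]),g.x[2],np.sqrt(np.mean(g.fun**2)))
E
```

```text
[319.86305732 197.14968153] [304 184  33  23 314]
43.5 [-0.38672398  0.8290425 ] 2.0252593925819746Traceback (most recent call last):
  File "<stdin>", line 26, in <module>
    return func(*args, **kwargs)
    result = trf(vector_fun.fun, vector_fun.jac, x0, f0, J0, lb, ub, ftol, xtol,
                 gtol, max_nfev, x_scale, loss_function, tr_solver,
                 tr_options.copy(), verbose, callback=callback_wrapped)
    return trf_no_bounds(
        fun, jac, x0, f0, J0, ftol, xtol, gtol, max_nfev, x_scale,
        loss_function, tr_solver, tr_options, verbose, callback=callback)
    f_new = fun(x_new)
    self._update_fun()
    ~~~~~~~~~~~~~~~~^^
    self.f = self.fun_wrapped(xp_copy(self.x))
             ~~~~~~~~~~~~~~~~^^^^^^^^^^^^^^^^^
    return np.atleast_1d(self.fun(x))
                         ~~~~~~~~^^^
    return self.f(x, *self.args, **self.kwargs)
           ~~~~~~^^^^^^^^^^^^^^^^^^^^^^^^^^^^^^
  File "<stdin>", line 26, in <lambda>
  File "<stdin>", line 22, in f
ValueError: max() iterable argument is empty
```

The lid is centred in the grip to about 1 mm. Lower it into the mouth with a fine correction.

```bash
python3 -m inch '[[0,0.1,2.5,0,0,0],[0,0.05,2.5,0,0,0],[0,0,1.5,0,0,0],[0,0,0.4,0,0,0],[0,0,0,0,0,0],[0,0,0,0,0,0],[0,0,0,0,0,0]]'; python3 go.py 518.3 -315.3 114; python3 -m inch '[[0,0.05,0.4,0,0,0],[0,0,0.3,0,0,0],[0,0,0.2,0,0,0],[0,0,0,0,0,0],[0,0,0,0,0,0]]'; python3 go.py 518.3 -315.3 103.5
```

```text
clock: 6.92
eef_pos: [519.3, -317.2, 125.8]
eef_rot: [[0.94, 0.34, 0.002], [0.34, -0.94, -0.001], [0.002, 0.002, -1.0]]
force: [0.7, 0.0, -0.8]
finger_gap: 27.2
gripper_force: 30.0
6.9167 [ 519.3 -317.2  125.8] tool cm [-0.03 -0.21  1.18] tilt [ 0.0022 -0.0011 -1.    ] F [ 0.7  0.  -0.8] 27.179365128342955 29.99958851338306
clock: 7.33
eef_pos: [518.4, -317.2, 115.4]
eef_rot: [[0.94, 0.34, 0.0], [0.34, -0.94, 0.0], [0.0, -0.0, -1.0]]
force: [-0.0, 1.3, -0.7]
finger_gap: 27.7
gripper_force: 30.0
7.3333 [ 518.4 -317.2  115.4] tool cm [ 0.05 -0.18  1.19] tilt [ 0.e+00  4.e-04 -1.e+00] F [-0.   1.3 -0.7] 27.73208509133082 29.99954233520839
```

```bash
python3 -m inch '[[0.03,-0.15,0.1,0,0,0],[0,0,0.1,0,0,0],[0,0,0.1,0,0,0],[0,0,0,0,0,0],[0,0,0,0,0,0]]'; python3 go.py 518.3 -315.3 103.5;  python3 -m inch '[[0,0,0.1,0,0,0],[0,0,0.1,0,0,0],[0,0,0.1,0,0,0],[0,0,0.1,0,0,0],[0,0,0,0,0,0],[0,0,0,0,0,0]]'; python3 go.py 518.3 -315.3 103.5
```

```text
clock: 7.75
eef_pos: [518.5, -316.0, 112.6]
eef_rot: [[0.94, 0.34, 0.001], [0.34, -0.94, -0.0], [0.001, 0.0, -1.0]]
force: [0.9, -0.3, 0.2]
finger_gap: 27.3
gripper_force: 30.0
7.75 [ 518.5 -316.   112.6] tool cm [ 0.01 -0.07  0.91] tilt [ 6.e-04 -2.e-04 -1.e+00] F [ 0.9 -0.3  0.2] 27.34931771422725 30.000097373267636
clock: 8.25
eef_pos: [518.0, -315.9, 108.0]
eef_rot: [[0.94, 0.34, -0.0], [0.34, -0.94, 0.0], [-0.0, -0.0, -1.0]]
force: [1.0, 0.1, -2.3]
finger_gap: 27.2
gripper_force: 30.0
8.25 [ 518.  -315.9  108. ] tool cm [ 0.05 -0.04  0.45] tilt [-4.e-04  2.e-04 -1.e+00] F [ 1.   0.1 -2.3] 27.16368868269065 29.998973373694753
```

```bash
python3 -m inch '[[0,0,0.15,0,0,0],[0,0,0.15,0,0,0],[0,0,0.15,0,0,0],[0,0,0,0,0,0],[0,0,0,0,0,0]]'; python3 go.py 518.3 -315.3 103.5;  python3 -m inch '[[0,0,0.1,0,0,0],[0,0,0.1,0,0,0],[0,0,0.1,0,0,0],[0,0,0,0,0,0],[0,0,0,0,0,0]]'; python3 go.py 518.3 -315.3 103.5
```

```text
clock: 8.67
eef_pos: [518.0, -315.9, 104.5]
eef_rot: [[0.941, 0.34, -0.0], [0.34, -0.941, 0.0], [-0.0, -0.0, -1.0]]
force: [-0.2, 0.7, 5.1]
finger_gap: 27.4
gripper_force: 30.0
8.6667 [ 518.  -315.9  104.5] tool cm [ 0.05 -0.05  0.1 ] tilt [-1.e-04  0.e+00 -1.e+00] F [-0.2  0.7  5.1] 27.40905205912437 30.00111040964839
clock: 9.08
eef_pos: [518.1, -315.9, 104.4]
eef_rot: [[0.941, 0.34, 0.001], [0.34, -0.941, -0.0], [0.0, 0.001, -1.0]]
force: [-5.8, 4.1, 25.0]
finger_gap: 27.4
gripper_force: 30.0
9.0833 [ 518.1 -315.9  104.4] tool cm [ 0.04 -0.05  0.09] tilt [ 6.e-04 -4.e-04 -1.e+00] F [-5.8  4.1 25. ] 27.37579070814565 30.005609784275293
```

A hard stop at 104.4 with 25 N matches the expected home height of 103.5. I'll ease off, release, retreat and look.

```bash
python3 -m inch '[[0,0,-0.15,0,0,0],[0,0,-0.1,0,0,0],[0,0,0,0,0,0]]'; python3 -m inch '[[0,0,0,0,0,0],[0,0,0,0,0,0],[0,0,0,0,0,0],[0,0,0,0,0,0],[0,0,0,0,0,0],[0,0,0,0,0,0],[0,0,0,0,0,0],[0,0,0,0,0,0]]' -1; python3 -m inch '[[0,0,-1,0,0,0],[0,0,-2,0,0,0],[0,0,-3,0,0,0],[0,0,-4,0,0,0],[0,0,-3,0,0,0],[-3.5,0,0,0,0,0],[-3.5,0,0,0,0,0],[-3.5,0,0,0,0,0],[-3.5,0,0,0,0,0],[0,0,0,0,0,0],[0,0,0,0,0,0]]'
python3 - <<'E'
from fit import *
T=r.snapshot('top');S=r.snapshot('side')
a=cv2.resize(T['image'][150:250,280:440],(640,400))[:,140:535];b=cv2.resize(S['image'][180:260,280:360],(395,395),interpolation=cv2.INTER_CUBIC)
cv2.imwrite('pics/end.png',np.hstack([a[:395],b]))
k,l,st,c=cv2.connectedComponentsWithStats(red(S))
for i in range(1,k):
    if abs(c[i]-[320,218]).max()<25 and st[i,4]>60:
        bs=box((l==i).astype(np.uint8));print(bs)
for z in (60,69):
    q=proj(S,LID+[518.3,-315.9,z]);print(z,q.min(0),q.max(0))
E
```

```text
clock: 9.33
eef_pos: [518.0, -316.0, 104.5]
eef_rot: [[0.941, 0.34, 0.0], [0.34, -0.941, -0.0], [0.0, 0.0, -1.0]]
force: [-1.5, 1.4, 10.3]
finger_gap: 27.3
gripper_force: 30.0
clock: 10.0
eef_pos: [518.1, -315.9, 103.4]
eef_rot: [[0.94, 0.34, -0.0], [0.34, -0.94, 0.0], [-0.0, -0.0, -1.0]]
force: [-0.1, 0.9, -0.0]
finger_gap: 77.1
gripper_force: 0.0
clock: 10.92
eef_pos: [384.6, -364.8, 234.6]
eef_rot: [[0.942, 0.336, 0.0], [0.336, -0.942, -0.001], [-0.0, 0.001, -1.0]]
force: [0.1, -1.2, 0.0]
finger_gap: 93.9
gripper_force: 0.0
[303.5 185.5 322.5 201.5]
[305.5 209.5 335.5 228.5]
60 [304.26569101 208.09996569] [336.21012634 231.91997073]
69 [304.26320453 205.68458463] [336.33689036 229.59459518]
```

View pics/end.png

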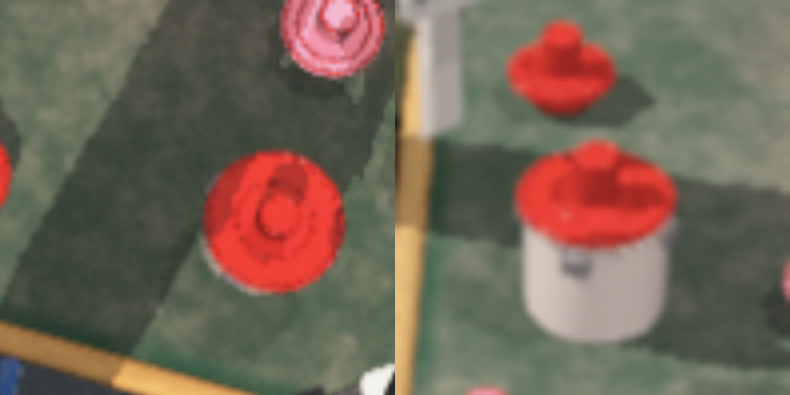

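The top view half shows the red lid over the tub at (275,222), with a thin white sliver of rim at its lower left. The side half shows it sitting level on the tub at (597,200). I'll check height and tilt numerically.

```bash
python3 - <<'E'
from fit import *
T=r.snapshot('top');S=r.snapshot('side')
B=np.vstack([circ(48,25),circ(48,20),circ(14,55)])
out={}
for d,n,p in((S,'side',(320,219)),(T,'top',(383,205))):
    k,l,st,c=cv2.connectedComponentsWithStats(red(d))
    i=1+np.argmin(np.hypot(*(c[1:]-p).T)+1000*(st[1:,4]<60)); b=box((l==i).astype(np.uint8)); out[n]=b
    print(n,b,st[i,4])
    for z in (60,64.5,69):
        q=proj(d,B+[518.3,-315.9,z]); print(z,(np.r_[q.min(0),q.max(0)]-b).round(1))
x,f=fit([(S,out['side'],1),(T,out['top'],1)],B,[518,-316,60]);print(x,f)
bt=np.array([365.5,187.5,399.9,222.2]);bs=np.array([304.5,210.8,336.2,231.])
# knob axis in top: knob top centre and brim centre
for d,c,R in((T,(280,216),0),):
    px=280+ (140+c[0])/4.0-.5, 150+c[1]/4.0-.5; print('knob top @z115',px,plane(d,[px],115))
E
```

```text
side [305.5 209.5 335.5 228.5] 386
60 [-1.2 -1.4  0.7  1.9]
64.5 [-1.2 -2.6  0.8  0.7]
69 [-1.2 -3.8  0.8 -0.5]
top [366.5 187.5 400.5 221.5] 795
60 [-0.9 -0.6  0.8  0.9]
64.5 [-0.7 -0.9  1.1  0.8]
69 [-0.6 -1.2  1.3  0.7]
[ 518.96783491 -315.68547629   60.23781827] [-1.  -1.5  0.9  1.8 -0.9 -0.9  0.7  0.7]
knob top @z115 (384.5, 203.5) [[ 517.2211236  -314.47189723]]
```

```bash
python3 -c "
from station import r
print(r.hand_in())"
```

```text
the job is handed in; nothing more can be done
None
```

I pressed lid_b onto the tub until it hit a hard stop, and the cameras then put its origin about 60 mm above the tub's, which is home; it looked level. The other two lids were left on the counter untouched, and I handed the job in at about 11 s; no verdict was returned.

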